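Lock a gem dop into a bayonet chuck and hold the cap home

TASK

Take the brass rod with the red stone from the wooden rack, stand it end-down, stone up, in the middle bore of the brass chuck and let go of it. Then put the blue cap over it with its two lugs through the chuck's slots, push it down against the spring, and twist it a quarter turn clockwise (seen from above) to the stop. Finish while still gripping the cap, turned and pressed fully home against the spring, not let go; leave the other two rods and everything else on the bench where they are.

Things in the scene. Friction and masses are not known exactly. Their poses are not given: they have to be found in the camera images.
- chuck_top (a point): centre of the top face of the brass chuck, an upright round socket 76 mm across, top 60 mm above the bench, fixed on a dark 110 mm foot. z up; x runs along its two opposite slots, flanked by white lines (a half turn looks the same). The rim is 6 mm thick, with a 40 mm round hole in the middle and the slots, 14 mm wide, running out through the rim
- chuck_under (a point): on the chuck's axis, just beneath the rim, 6 mm below its top, axes as chuck_top. Here is a hollow 60 mm across in which the cap's lugs can turn, clockwise only (seen from above), 90 degrees to a firm stop with a couple of degrees of play; two red dots on the rim mark where the lugs then lie
- bore (a point): centre of the mouth of the steel collet's upright bore, 14 mm in diameter and 20 mm deep, for the rod. The collet sits in the chuck's hole on a spring and moves down with joint collet; at rest its top is 8 mm below the chuck's top, so a rod standing in it has its foot 28 mm below the chuck's top
- collet (a joint): how far the sprung collet is pressed down, m: 0 at rest, 0.014 fully down. The spring pushes up with 5 N at 0 and 12 N at 0.014. The cap's foot presses on it; at 0.008 the cap's lugs have just passed beneath the rim, and a turned cap that is let go rises back to about there. Fully home is near 0.014
- red_dop_mid (a point): brass rod with a red stone on its top end, standing in the wooden rack. 12 mm in diameter, 64 mm long: shaft to 54 mm, 3 mm chamfer at the foot, then the stone, 11 mm across. The rod to load. Point: half-way up; z points to the stone. The rack's top is 25 mm above the rods' feet; its holes are 60 mm apart in a row
- cap_mid (a point): blue bayonet cap standing upright on the bench, 90 mm high, about 0.2 kg. Point: on its axis, half-way up, 45 mm above its foot; z up, x along the grip bar and the lugs (a half turn looks the same). A tube open below: outside 32 mm at the foot, 36 mm from 12 mm up; inside 24 mm clear or more, 52 mm deep, so it covers the rod
- cap_bar (a point): centre of the cap's grip bar, on its axis, 74 mm above its foot, axes as cap_mid. The bar is 44 mm long along x, 14 mm thick along y, from 58 to 90 mm above the foot, with a white line along its top. Below it, from 52 to 58 mm, is a disc 44 mm across
- cap_lugs (a point): on the cap's axis, midway between its two steel lugs, 7 mm above its foot, axes as cap_mid. The lugs measure 52 mm over their ends along x, 8 mm wide, 6 mm high (4 to 10 mm above the foot). Pressed fully home, the foot is 22 mm below the chuck's top
- blue_dop_mid (a point): brass rod with a blue stone on its top end, standing in the wooden rack. 12 mm in diameter, 64 mm long: shaft to 54 mm, 3 mm chamfer at the foot, then the stone, 11 mm across. Stays in the rack. Point: half-way up
- green_dop_mid (a point): brass rod with a green stone on its top end, standing in the wooden rack. 12 mm in diameter, 64 mm long: shaft to 54 mm, 3 mm chamfer at the foot, then the stone, 11 mm across. Stays in the rack. Point: half-way up
- can: red metal drinks can, 66 mm across, 100 mm high, standing; bystander. Origin: centre of its underside
- jar: amber glass jar with steel lid, 52 mm across, 55 mm high; bystander. Origin: centre of its underside
- driver: screwdriver, 170 mm long, lying; bystander. Origin on its underside
- gem_tray: white divided tray of loose stones, 90 x 120 x 22 mm; bystander. Origin: centre of its underside
- weight: small brass weight with a knob, 44 mm across, 47 mm high; bystander. Origin: centre of its underside
Not all that is in view belongs to the job. What is shaped like the part that bears cap_mid but orange or pink is not meant.

How it is judged:
On the way, in this order (a step that is already met when the one before it is completed fails the run):
1. the red-stone rod stands in the chuck's bore, let go (horizontal distance between red_dop_mid and chuck_top below 0.006 m and angle between red_dop_mid's own z axis and vertical below 0.15 rad and z of red_dop_mid in the frame of chuck_top below 0.01 m and contact force between the fingers and red_dop below 0.05 N), for 0.2 s.
2. the cap is pushed in straight through the slots, its lugs below the rim, not yet turned (horizontal distance between cap_mid and chuck_top below 0.006 m and angle between cap_mid's own z axis and vertical below 0.12 rad and value of joint collet above 0.007 m and angle between the x axis of cap_mid and the x axis of chuck_top, either way round below 0.4 rad), for 0.05 s.
3. the cap is turned a quarter turn beneath the rim (horizontal distance between cap_mid and chuck_top below 0.006 m and angle between cap_mid's own z axis and vertical below 0.12 rad and value of joint collet above 0.006 m and angle between the x axis of cap_mid and the x axis of chuck_top, either way round above 1.22 rad), for 0.1 s.
At the end, for the whole second after the job is handed in: The red-stone rod stands in the bore (within 6 mm of the axis, 0.15 rad); the cap is over it on the axis (6 mm, 0.12 rad), turned at least 70 degrees, gripped by the fingers (over 2 N) and pressed home: collet down more than 11.5 of 14 mm, which the cap cannot keep by itself (horizontal distance between each of red_dop_mid, cap_mid and chuck_top below 0.006 m and angle between red_dop_mid's own z axis and vertical below 0.15 rad and z of red_dop_mid in the frame of chuck_top below 0.01 m and angle between cap_mid's own z axis and vertical below 0.12 rad and value of joint collet above 0.0115 m and angle between the x axis of cap_mid and the x axis of chuck_top, either way round above 1.22 rad and contact force between the fingers and cap above 2 N); the arm keeps its last pose, push and grip.
It fails at once if another rod pulled out or a bystander moved more than 25 mm (distance of any of blue_dop_mid, green_dop_mid, can, jar, driver, gem_tray, weight from where it was at the start of the episode above 0.025 m).
It also fails if it takes over 72 s, if anything falls off the work surface, if the arm or the gripper's body presses on something with over 40 N, if the wrist force passes 120 N, or if a joint passes its speed limit or range.

ROBOT

A 7-joint arm with a two-finger parallel gripper is mounted at the origin on the work surface. World frame = base frame: x ahead of the robot, y to its left, z up, the work surface at z = 0. Lengths are in m, angles in rad, forces in N, time in s.
With the tool pointing down it reaches from about 0.4 to 0.85 m from the base axis. Payload 10.4 kg.
Tool frame: the origin (TCP) lies between the finger pads; the fingertips stand 17 mm ahead of it and the grasp point (between the pads) lies 2 mm behind it; z points along the fingers, y is the direction in which the jaws open and shut (so a half turn about z gives the same grasp; the last joint's range is limited). The gripper opens to 85 mm and grips with 20 to 120 N. Pads are 22 mm wide; open, the fingers measure 114 mm over their backs; the gripper's body (76 mm by 85 mm) begins 54 mm behind the grasp point. The pads swing forward as they close: fully open they stand 13 mm farther back than shut.
Start: joints at [-1.262, 0.332, -0.065, 1.46, 0.022, 1.35, -0.088], TCP at [0.204, 0.591, 0.248] pointing down, gripper open.
Joint ranges: [-2.6, 2.6], [-0.5, 2.12], [-1.47, 1.34], [0.16, 2.42], [-1.27, 4.41], [0.06, 2.06], [-2.6, 2.6]. Speed limits (rad/s): [2.22, 2.22, 2.79, 2.79, 3.14, 3.14, 3.14].

INTERFACE

Orientations are given as a unit quaternion [x, y, z, w].
In Python, from workcell import manip gives the robot as it stands.
- The arm moves only by the tool jog_arm, never from a script. Its argument "steps" is one flat list of numbers, 5 for each row, row after row: the finger opening in m, from 0 to 0.0854, then the shift along the tool's x, y, z in m, then the turn about the tool's z in rad. In form: [gripper, x, y, z, twist, gripper, x, y, z, twist, ...]. A call has exactly 10 rows; each row is the pose to reach, as a shift and turn from the pose commanded when the call began, along the tool's axes at that moment; what a row does not reach only later rows make up. A row lasts 1/10 s, in which the tool goes at most 50 mm and 8.59 degrees, less where a joint would pass 70% of its speed; a pose out of reach is approached as far as the arm can. A call with a gripper value outside its range is refused whole. The fingers move at their own pace and stop on an object; "grip_force" is the grip in N (left out, the last holds). Time passes only in rows, so rows that repeat a pose let the fingers close, or fill a call up. It gives the time, the measured TCP pose, the force and the opening at its end, in the units of the state.
- manip.get_obs(): the state, without advancing time (a new reading comes with each control period).
- manip.camera(name): name is "side" or "top"; returns (picture, depth): 420x560x3 uint8, red, green, blue; 420x560 float32, m along the optical axis (not along the pixel's ray), 0 where there is no reading.
- manip.calibration(name): a dict with "mtx" (3x3 intrinsics, pixels), "k1" (the pictures are not rectified: a ray, as slopes to the right and down, at radius r is drawn at 1 + k1 r^2 times it, then the intrinsics apply), "world_to_cam" (4x4, takes a point from world to camera coordinates). Camera axes: x right, y down, z forward; pixel columns grow to the right and rows downward; lengths in m; the calibration is good to about 2 mm. A picture is of the moment at which its call begins. calibration takes no time and is no camera call.
- manip.hand_in(): hands the job in, once; it reports no verdict.
The state is a dict: "clock": time; "joint_pos": joint angles; "joint_velocities": joint speeds; "tau": joint torques, N m; "position": TCP position; "ee_rot": TCP orientation; "ft_force": force on the tool from outside, world axes, zero at the start; "torque": the same for the moment, N m; "grip_width": opening from 0.0 (shut) to 1.0 (fully open).
Only numpy, scipy, OpenCV 4.12 (cv2) and the standard library are available. Lean on these libraries where they do the work, as an engineer would, in place of code of your own. Each camera call takes 0.05 s, during which the arm holds its last target.

## Working session

There is one attempt and no reset: what is moved stays moved. The work goes in short steps, Python scripts to look and compute and a tool call to move; the robot and the scene stay as the last step left them, time stands still between calls to the robot, and variables do not carry over. Pictures are saved under pics/ and viewed, and the job is handed in when it is done.

Besides the shell and the picture viewer there is one more tool, called after ">>>" as name(argument=value, ...) on one line, values as JSON. jog_arm: Moves the arm, as the interface text tells. Its arguments: {"type":"object","properties":{"steps":{"type":"array"},"grip_force":{"type":"number"}},"required":["steps"]}

```bash
mkdir -p pics
python3 - <<'E'
from workcell import manip
import cv2,numpy as np
for n in("side","top"):
    im,d=manip.camera(n)
    cv2.imwrite(f"pics/{n}0.png",im[:,:,::-1]); np.savez(f"{n}0.npz",im=im,d=d)
    c=manip.calibration(n);print(n,c)
print(manip.get_obs())
E
```

```text
side {'mtx': array([[539.37424944,   0.        , 275.45771088],
       [  0.        , 539.37424944, 216.16432189],
       [  0.        ,   0.        ,   1.        ]]), 'k1': -0.006483767016335495, 'world_to_cam': array([[ 8.49239709e-01, -5.28007438e-01, -2.49406834e-04,
        -4.69048287e-01],
       [-3.58876277e-01, -5.76864933e-01, -7.33781076e-01,
         2.82009700e-01],
       [ 3.87297992e-01,  6.23245533e-01, -6.79385951e-01,
         1.02883850e+00],
       [ 0.00000000e+00,  0.00000000e+00,  0.00000000e+00,
         1.00000000e+00]])}
top {'mtx': array([[520.30863251,   0.        , 271.07520507],
       [  0.        , 520.30863251, 211.573338  ],
       [  0.        ,   0.        ,   1.        ]]), 'k1': -0.18603840660361728, 'world_to_cam': array([[ 0.02299984, -0.9995859 , -0.01729289,  0.01884756],
       [-0.98383294, -0.01955767, -0.17801752,  0.55487011],
       [ 0.1776056 ,  0.02110769, -0.98387536,  1.28275673],
       [ 0.        ,  0.        ,  0.        ,  1.        ]])}
{'clock': 0.1, 'joint_pos': array([-1.26160608,  0.33281628, -0.06469777,  1.46085757,  0.02155876,
        1.3499015 , -0.08848731]), 'joint_velocities': array([ 9.24436757e-04,  6.81707709e-04, -6.58753223e-04, -1.94360650e-03,
       -2.43790636e-03,  3.50661546e-04, -2.06074793e-05]), 'tau': array([ 1.78711518e-03, -6.26739120e+01,  4.93800826e-02, -3.92435825e+01,
        1.63209345e-02,  6.73143266e-03, -2.08341999e-05]), 'position': array([0.20347297, 0.59061681, 0.2475906 ]), 'ee_rot': array([ 1.65124966e-01,  9.86272442e-01, -6.37451157e-04, -9.71933757e-05]), 'ft_force': array([ 0.2426293 ,  0.25245633, -0.17549367]), 'torque': array([-0.02653676, -0.02144624, -0.05769851]), 'grip_width': 0.998244298098771}
```

View pics/top0.png

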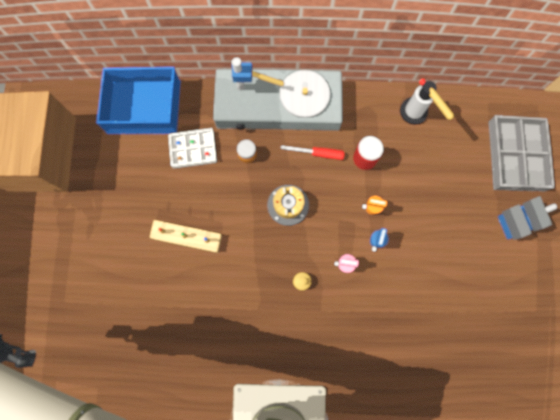

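View pics/side0.png

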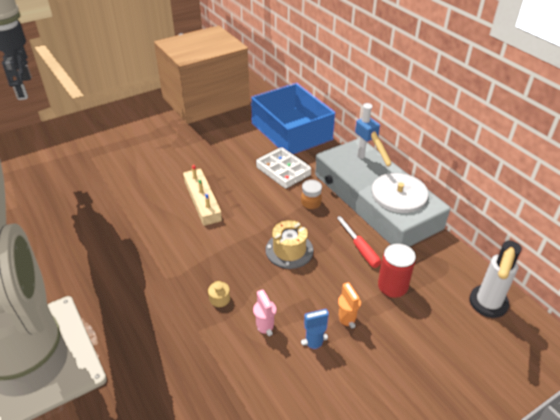

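The top view shows the rack at (185,236) with its three rods, the chuck at (288,204), and caps in orange (375,205), blue (380,239) and pink (347,263). Blue is the one described. I'll enlarge these next.

```bash
cat > h.py <<'E'
import cv2,numpy as np
from workcell import manip
def cal(n):
    c=manip.calibration(n);return c["mtx"],np.array([c["k1"],0,0,0.]),c["world_to_cam"]
def ray(n,uv):
    K,D,T=cal(n)
    p=cv2.undistortPoints(np.array(uv,float).reshape(-1,1,2),K,D).reshape(-1,2)
    R=T[:3,:3];o=-R.T@T[:3,3]
    d=np.c_[p,np.ones(len(p))]@R
    return o,d
def onz(n,uv,z):
    o,d=ray(n,uv); return o+d*((z-o[2])/d[:,2])[:,None]
def tri(uvt,uvs):
    (o1,d1),(o2,d2)=ray("top",uvt),ray("side",uvs)
    d1=d1[0]/np.linalg.norm(d1[0]);d2=d2[0]/np.linalg.norm(d2[0])
    A=np.c_[d1,-d2];s=np.linalg.lstsq(A,o2-o1,rcond=None)[0]
    a,b=o1+s[0]*d1,o2+s[1]*d2
    return (a+b)/2,np.linalg.norm(a-b)
def proj(n,P):
    K,D,T=cal(n)
    r,_=cv2.Rodrigues(T[:3,:3]);return cv2.projectPoints(np.array(P,float).reshape(-1,1,3),r,T[:3,3],K,D)[0].reshape(-1,2)
def crop(im,u0,v0,u1,v1,s):
    return cv2.resize(im[v0:v1,u0:u1,::-1],None,fx=s,fy=s,interpolation=cv2.INTER_CUBIC)
E
python3 - <<'E'
from h import *
t=np.load("top0.npz")["im"];s=np.load("side0.npz")["im"]
a=crop(t,145,215,225,255,5);b=crop(t,260,180,320,230,5);c=crop(t,330,190,400,280,5)
W=np.zeros((450,760,3),np.uint8);W[:200,:400]=a;W[200:450,:300]=b;W[:450,405:755]=c
cv2.imwrite("pics/tc.png",W)
a=crop(s,180,155,230,230,5);b=crop(s,260,215,320,270,5);c=crop(s,245,280,365,360,3)
W=np.zeros((550,760,3),np.uint8);W[:375,:250]=a;W[:275,260:560]=b;W[280:520,260:620]=c
cv2.imwrite("pics/sc.png",W)
E
```

```text
(no output)
```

View pics/tc.png

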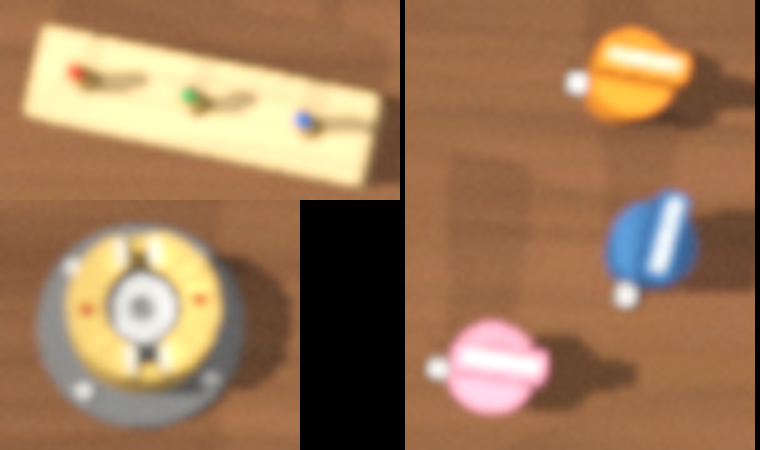

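View pics/sc.png

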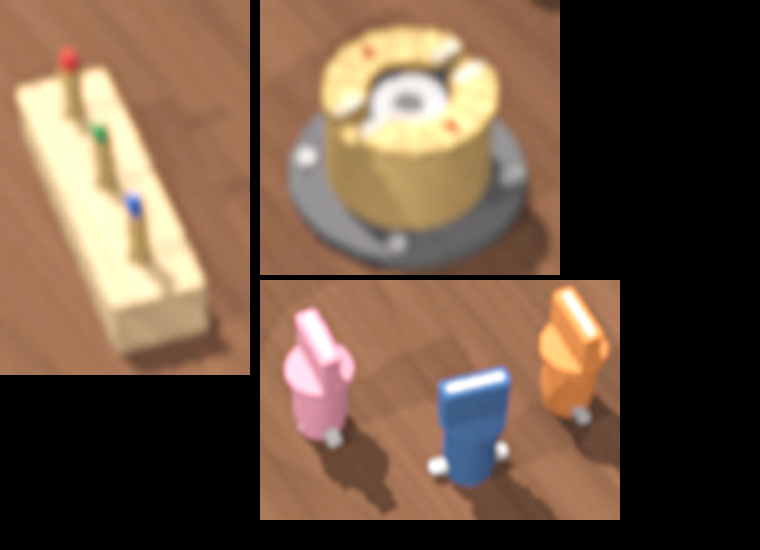

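```bash
cat > meas.py <<'E'
from h import *
import sys
def cen(im,box,f):
    u0,v0,u1,v1=box
    c=im[v0:v1,u0:u1].astype(int);h=cv2.cvtColor(im[v0:v1,u0:u1],cv2.COLOR_RGB2HSV).astype(int)
    m=f(h[...,0],h[...,1],h[...,2]).astype(np.uint8)
    n,l,st,ce=cv2.connectedComponentsWithStats(m)
    o=[(st[i,4],ce[i]+[u0,v0],np.argwhere(l==i)[:,::-1]+[u0,v0]) for i in range(1,n)]
    return sorted(o,key=lambda x:-x[0])
red=lambda h,s,v:((h<8)|(h>170))&(s>140)&(v>90)
grn=lambda h,s,v:(h>45)&(h<85)&(s>100)
blu=lambda h,s,v:(h>100)&(h<130)&(s>90)
wht=lambda h,s,v:(s<50)&(v>200)
def chuckdots(im,box): return cen(im,box,lambda h,s,v:((h<11)|(h>170))&(s>150))
E
python3 - <<'E'
from meas import *
t=np.load("top0.npz")["im"];s=np.load("side0.npz")["im"]
for nm,f in(("red",red),("grn",grn),("blu",blu)):
    a=cen(t,(150,222,222,250),f)[:2];b=cen(s,(185,160,220,215),f)[:2]
    print(nm,[(x[0],x[1]) for x in a],[(x[0],x[1]) for x in b],tri(a[0][1],b[0][1]))
for n,im,bx in(("top",t,(268,182,310,222)),("side",s,(270,217,312,258))):
    print(n,"dots",[(x[0],x[1],onz(n,x[1],.06)[0]) for x in chuckdots(im,bx)[:4]])
    print(n,"wht",[(x[0],x[1],onz(n,x[1],.06)[0]) for x in cen(im,bx,lambda h,s,v:(s<60)&(v>190))[:6]])
for n,im,bx in(("top",t,(372,226,388,248)),("side",s,(302,305,335,350))):
    for x in cen(im,bx,wht)[:4]:
        p=onz(n,x[2],.09); c=p.mean(0); r=cv2.minAreaRect((p[:,:2]*1000).astype(np.float32))
        print(n,"bar",x[0],x[1],onz(n,x[1],.09)[0],r)
o=onz("top",[[288,204]],.06);print(o)
E
```

```text
red [(np.int32(1), array([160., 229.]))] [(np.int32(14), array([193.28571429, 166.5       ]))] (array([0.50047801, 0.3121954 , 0.06638754]), np.float64(0.00041242558792580516))Traceback (most recent call last):
  File "<stdin>", line 5, in <module>
IndexError: list index out of range
```

```bash
cat >> meas.py <<'E'
def wc(im,box,ch,th):
    u0,v0,u1,v1=box;c=im[v0:v1,u0:u1].astype(float)
    o=[k for k in range(3) if k!=ch]
    w=c[...,ch]-np.maximum(c[...,o[0]],c[...,o[1]]);w=np.clip(w-th,0,None)
    vv,uu=np.mgrid[v0:v1,u0:u1];return np.array([(w*uu).sum(),(w*vv).sum()])/max(w.sum(),1e-9)
E
python3 - <<'E'
from meas import *
t=np.load("top0.npz")["im"];s=np.load("side0.npz")["im"]
P=[]
for nm,ch,bt,bs,th in(("red",0,(156,225,167,235),(189,162,199,171),60),("grn",1,(178,228,190,240),(193,175,206,188),0),("blu",2,(200,234,212,244),(200,190,214,202),0)):
    a=wc(t,bt,ch,th);b=wc(s,bs,ch,th);p=tri(a,b);P.append(p[0]);print(nm,a,b,p,onz("top",a,.059)[0],onz("side",b,.059)[0])
print(np.linalg.norm(P[0]-P[1]),np.linalg.norm(P[1]-P[2]))
for n,im,bx in(("top",t,(268,182,310,222)),("side",s,(270,217,312,258))):
    u0,v0,u1,v1=bx
    d=np.load(n+"0.npz")["d"]
    print(n,"wht",[(x[0],x[1],onz(n,x[1],.06)[0]) for x in cen(im,bx,lambda h,s,v:(s<90)&(v>180))[:6]])
for n,im,bx in(("top",t,(372,226,388,248)),("side",s,(302,305,335,350))):
    for x in cen(im,bx,lambda h,s,v:(s<80)&(v>180))[:4]:
        p=onz(n,x[2],.09); r=cv2.minAreaRect((p[:,:2]*1000).astype(np.float32))
        print(n,"bar",x[0],x[1],onz(n,x[1],.09)[0],r)
# depth point clouds
def cloud(n,d):
    K,D,T=cal(n);vv,uu=np.mgrid[0:420,0:560]
    p=cv2.undistortPoints(np.stack([uu,vv],-1).reshape(-1,1,2).astype(float),K,D).reshape(-1,2)
    z=d.reshape(-1);X=np.c_[p*z[:,None],z];return (X-T[:3,3])@T[:3,:3]
for n in("top","side"):
    q=cloud(n,np.load(n+"0.npz")["d"])
    for nm,c in(("chuck",o) for o in [onz("top",[[288,202.]],.06)[0]]):
        m=(np.hypot(*(q[:,:2]-c[:2]).T)<.06)&(q[:,2]>.05)&(q[:,2]<.07);k=q[m]
        print(n,nm,m.sum(),k.mean(0),cv2.minEnclosingCircle((k[:,:2]*1000).astype(np.float32)),np.percentile(k[:,2],[5,50,95]))
    c=onz("top",[[379.5,238.]],.09)[0]
    m=(np.hypot(*(q[:,:2]-c[:2]).T)<.04)&(q[:,2]>.075)
    k=q[m];print(n,"bar",c,m.sum(),k.mean(0),k[:,2].max(),cv2.minAreaRect((k[:,:2]*1000).astype(np.float32)))
E
```

```text
red [159.81939799 229.09698997] [193.13920164 166.39918117] (array([0.50023525, 0.31260358, 0.06653268]), np.float64(0.00033301933328171634)) [0.50145756 0.31435644 0.059     ] [0.50365421 0.32196844 0.059     ]
grn [182.19557196 233.64944649] [199.35294118 181.01764706] (array([0.48989794, 0.25501444, 0.06297454]), np.float64(0.0013843348739673092)) [0.49108773 0.25557429 0.059     ] [0.49105347 0.25981168 0.059     ]
blu [205.10245902 238.52459016] [206.2208589  195.39468303] (array([0.4789461 , 0.19548516, 0.06433875]), np.float64(0.0007779514448729994)) [0.47998219 0.19615708 0.059     ] [0.48096187 0.20142947 0.059     ]
0.05861766155711971 0.06054368681022944
top wht [(np.int32(226), array([288.85840708, 201.65929204]), array([ 0.57910792, -0.01421916,  0.06      ])), (np.int32(25), array([283.48, 189.44]), array([6.10756966e-01, 8.19955208e-05, 6.00000000e-02])), (np.int32(20), array([274.65, 192.95]), array([0.60111805, 0.02249826, 0.06      ])), (np.int32(10), array([276. , 217.8]), array([0.53673021, 0.01767295, 0.06      ])), (np.int32(5), array([298. , 188.8]), array([ 0.
[... 1402 characters left out ...]
0.58152902 -0.01314499  0.0585763 ] ((581.650634765625, -12.99809741973877), 39.441070556640625) [0.05154647 0.05896288 0.06419618]
top bar [ 0.48604464 -0.23975422  0.09      ] 104 [ 0.48730424 -0.24449134  0.08839557] 0.09615954081938337 ((489.7870178222656, -245.7221221923828), (15.004408836364746, 44.879371643066406), 77.28287506103516)
side chuck 586 [ 0.5798064  -0.01428456  0.05673945] ((583.0442504882812, -11.797321319580078), 42.18513488769531) [0.05079884 0.05747881 0.06062013]
side bar [ 0.48604464 -0.23975422  0.09      ] 227 [ 0.48777536 -0.24739191  0.08571846] 0.09255472176282492 ((489.068359375, -245.38722229003906), (15.940692901611328, 43.80900955200195), 74.72982025146484)
```

Run:
```python
from meas import *
t=np.load("top0.npz")["im"];s=np.load("side0.npz")["im"]
def dot(n,im,u,v,r=3):
    u=int(round(u));v=int(round(v))
    c=im[v-r:v+r+1,u-r:u+r+1].astype(float)
    w=c[...,0]-c[...,1];w=np.clip(w-np.percentile(w,70),0,None)
    vv,uu=np.mgrid[v-r:v+r+1,u-r:u+r+1];return np.array([(w*uu).sum(),(w*vv).sum()])/w.sum()
for n,im,a,b in(("top",t,(277.2,201.8),(300,200)),("side",s,(281.5,225.3),(298,240))):
    p,q=dot(n,im,*a),dot(n,im,*b);P,Q=onz(n,p,.06)[0],onz(n,q,.06)[0]
    d=P-Q;print(n,p,q,P,Q,"mid",(P+Q)/2,"len",np.linalg.norm(d),"slot yaw deg",np.degrees(np.arctan2(d[1],d[0]))-90)
# gold top contour in top view warped to a metric grid at z=.06: resample the picture on the plane
for n,im in(("top",t),("side",s)):
    xs=np.arange(.521,.641,.0005);ys=np.arange(.047,-.073,-.0005)
    X,Y=np.meshgrid(xs[::-1],ys,indexing="ij")
    uv=proj(n,np.c_[X.ravel(),Y.ravel(),np.full(X.size,.06)]).reshape(X.shape+(2,)).astype(np.float32)
    o=cv2.remap(im,uv[...,0],uv[...,1],cv2.INTER_CUBIC)
    cv2.imwrite(f"pics/rect_{n}.png",cv2.resize(o[:,:,::-1],None,fx=1.6,fy=1.6)); np.save(f"rect_{n}.npy",o)
a=[cv2.imread(f"pics/rect_{n}.png") for n in("top","side")]
cv2.imwrite("pics/rect.png",np.hstack(a))
for n in("top","side"):
    d=np.load(n+"0.npz")["d"]
    K,D,T=cal(n)
    c=onz("top",[[190,238.]],.025)[0]
    vv,uu=np.mgrid[0:420,0:560]
    p=cv2.undistortPoints(np.stack([uu,vv],-1).reshape(-1,1,2).astype(float),K,D).reshape(-1,2)
    q=(np.c_[p,np.ones(len(p))]*d.reshape(-1,1)-T[:3,3])@T[:3,:3]
    mid=np.array([.4897,.2547]);e=np.array([.180,.984]);r=q[:,:2]-mid
    al=r@e;ac=r@np.array([-e[1],e[0]])
    m=(abs(al)<.07)&(abs(ac)<.014)
    print(n,"rack top z",np.percentile(q[m,2],[10,30,50,70]),"stone max",q[m,2].max())
    m=(abs(al)<.12)&(abs(ac)<.1)&(abs(ac)>.05);print("bench",np.median(q[m,2]))
```

```text
top [276.84470588 201.32      ] [299.77777778 199.49333333] [0.57938694 0.01642691 0.06      ] [ 0.5852974  -0.04198625  0.06      ] mid [ 0.58234217 -0.01277967  0.06      ] len 0.0587114195290025 slot yaw deg 5.777736209233069
side [281.13612565 224.83246073] [298.18039216 240.28627451] [0.57889165 0.01831734 0.06      ] [ 0.58444022 -0.04311285  0.06      ] mid [ 0.58166593 -0.01239775  0.06      ] len 0.06168026644341909 slot yaw deg 5.161138120981505
top rack top z [0.02607456 0.02854162 0.03015432 0.03225451] stone max 0.0741081421114861
bench -0.00015396301295868118
side rack top z [0.02654464 0.02857229 0.02987296 0.04034342] stone max 0.06909703257981593
bench -0.001663664727548865
```

View pics/rect.png

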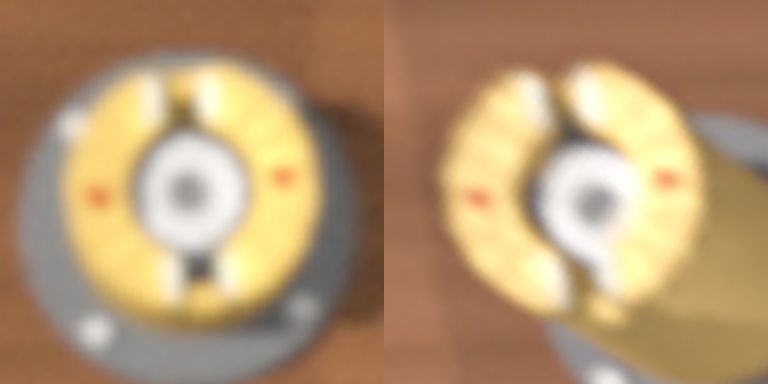

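```bash
cat > go.py <<'E'
from h import *
from scipy.spatial.transform import Rotation as R
def plan(p,ang,o=None):
    o=o or manip.get_obs();r=R.from_quat(o["ee_rot"]).as_matrix()
    a=np.degrees(np.arctan2(r[1,1],r[0,1]))
    print("t",o["clock"],"pos",o["position"].round(4),"jaw",a.round(2),"tilt z",r[:,2].round(4),"F",o["ft_force"].round(2),"M",o["torque"].round(2),"grip",round(o["grip_width"]*85.4,2),"q",o["joint_pos"].round(2))
    if p is not None: print("tool shift",(r.T@(np.array(p)-o["position"])).round(4),"twist",np.radians((a-ang+180)%360-180).round(4))
E
python3 -c "
from go import *
plan([.5003,.313,.15],-10.3)"
```

```text
t 0.1 pos [0.2035 0.5906 0.2476] jaw 70.99 tilt z [-4.0e-04 -1.2e-03 -1.0e+00] F [ 0.24  0.25 -0.18] M [-0.03 -0.02 -0.06] grip 85.25 q [-1.26  0.33 -0.06  1.46  0.02  1.35 -0.09]
tool shift [-0.3711 -0.1657  0.0978] twist 1.4188
```

>>> jog_arm(steps=[0.04,-0.037,-0.0166,0.01,0.142,0.04,-0.074,-0.033,0.02,0.284,0.04,-0.111,-0.05,0.03,0.426,0.04,-0.148,-0.066,0.04,0.568,0.04,-0.186,-0.083,0.05,0.71,0.04,-0.223,-0.1,0.06,0.852,0.04,-0.26,-0.116,0.07,0.994,0.04,-0.297,-0.133,0.08,1.136,0.04,-0.334,-0.149,0.09,1.278,0.04,-0.3711,-0.1657,0.0978,1.4188], grip_force=30)

```text
clock: 1.1
position: [0.5012, 0.312, 0.1497]
ee_rot: [0.77, 0.639, -0.0, -0.0]
ft_force: [-0.1, 0.5, -0.2]
grip_width: 0.465
```

```bash
python3 -c "
from go import *
import numpy as np
for n in('top','side'):
    im,d=manip.camera(n);u,v=proj(n,[.5,.313,.06])[0].astype(int)
    cv2.imwrite(f'pics/{n}1.png',crop(im,max(u-60,0),max(v-60,0),u+60,v+50,4))
plan([.5003,.313,.053],-10.3)"
```

```text
t 1.2 pos [0.5041 0.3071 0.1492] jaw -11.04 tilt z [ 5.0e-04 -3.9e-03 -1.0e+00] F [-0.65 -1.77  0.07] M [ 0.05  0.03 -0.05] grip 40.42 q [-0.9   0.34  0.33  1.69 -0.11  1.13 -0.73]
tool shift [ 0.0054 -0.0049  0.0962] twist -0.0128
```

View pics/side1.png

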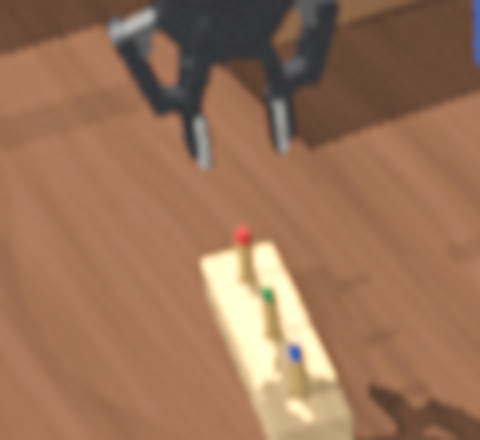

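View pics/top1.png

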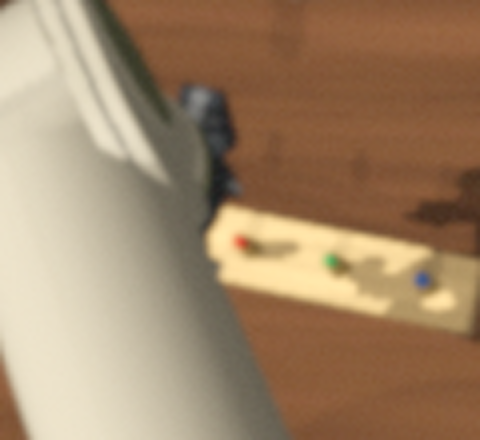

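The side view shows the fingers at (200,160) and (283,150) straddling the red rod (243,240) from above. The arm overshot slightly and is settling. I'll lower it part way and let it settle.

>>> jog_arm(steps=[0.04,0,0,0.01,0,0.04,0,0,0.02,0,0.04,0,0,0.03,0,0.04,0,0,0.035,0,0.04,0,0,0.04,0,0.04,0,0,0.04,0,0.04,0,0,0.04,0,0.04,0,0,0.04,0,0.04,0,0,0.04,0,0.04,0,0,0.04,0])

```text
clock: 2.2
position: [0.5006, 0.3135, 0.1108]
ee_rot: [0.768, 0.641, 0.0, -0.0]
ft_force: [-1.0, -0.2, 0.2]
grip_width: 0.467
```

```bash
python3 -c "
from go import *
im,d=manip.camera('side');u,v=proj('side',[.5,.313,.08])[0].astype(int)
cv2.imwrite('pics/side2.png',crop(im,u-50,v-50,u+50,v+50,5))
plan([.5003,.313,.053],-10.3)"
```

```text
t 2.25 pos [0.5005 0.3135 0.1107] jaw -10.3 tilt z [ 2.e-04  3.e-04 -1.e+00] F [-0.13 -0.19 -0.  ] M [ 0.02 -0.01  0.05] grip 39.83 q [-0.89  0.38  0.31  1.73 -0.13  1.06 -0.72]
tool shift [-0.0005 -0.0002  0.0577] twist -0.0
```

View pics/side2.png

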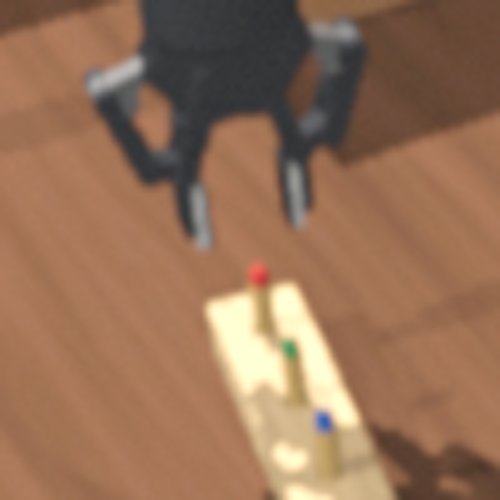

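```bash
python3 -c "
from go import *
u,v=proj('side',[.5,.313,.08])[0].astype(int)
for z in(.1,.094,.064,.03): print(z,(proj('side',[.5005,.3135,z])[0]-[u-50,v-50])*5+2)
"
```

```text
0.1 [250.79608235 219.60866862]
0.094 [252.05622935 229.28534724]
0.064 [258.2460935  276.81017892]
0.03 [265.04533857 328.9999983 ]
```

The projected tool axis passes through the stone at (258,276) and the rod's base at (265,330), so the arm is centred. I'll descend and close.

>>> jog_arm(steps=[0.04,0,0,0.012,0,0.04,0,0,0.024,0,0.04,0,0,0.036,0,0.04,0,0,0.046,0,0.04,0,0,0.053,0,0.04,0,0,0.057,0,0.04,0,0,0.0577,0,0.04,0,0,0.0577,0,0.04,0,0,0.0577,0,0.04,0,0,0.0577,0])

```text
clock: 3.25
position: [0.5007, 0.3136, 0.0532]
ee_rot: [0.768, 0.641, 0.0, -0.0]
ft_force: [-0.5, -0.3, 0.5]
grip_width: 0.472
```

>>> jog_arm(steps=[0.0,0,0,0,0,0,0,0,0,0,0,0,0,0,0,0,0,0,0,0,0,0,0,0,0,0,0,0,0,0,0,0,0,0,0,0,0,0,0,0,0,0,0,0,0,0,0,0,0,0], grip_force=40)

```text
clock: 4.25
position: [0.5015, 0.3132, 0.0532]
ee_rot: [0.768, 0.641, 0.001, 0.0]
ft_force: [5.2, -1.4, 0.4]
grip_width: 0.119
```

```bash
python3 -c "
from go import *
im,d=manip.camera('side');u,v=proj('side',[.5,.313,.08])[0].astype(int)
cv2.imwrite('pics/side3.png',crop(im,u-50,v-50,u+50,v+50,5))
plan([.582,-.0126,.15],-10.3)"
```

```text
t 4.3 pos [0.5014 0.3133 0.0532] jaw -10.32 tilt z [ 1.8e-03  5.0e-04 -1.0e+00] F [ 5.09 -0.28 -0.  ] M [-0.23 -1.2   0.03] grip 10.57 q [-0.88  0.45  0.3   1.77 -0.16  0.95 -0.7 ]
tool shift [-0.3061  0.1378 -0.0968] twist -0.0004
```

View pics/side3.png

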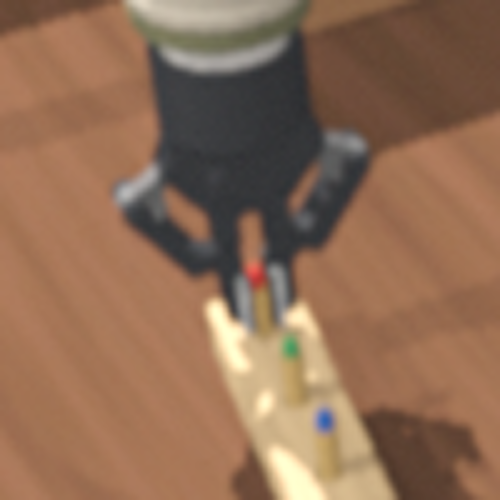

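The red rod is gripped just above the rack, with a small 5 N sideways load from the hole. I'll lift straight up.

>>> jog_arm(steps=[0,0,0,-0.008,0,0,0,0,-0.016,0,0,0,0,-0.026,0,0,0,0,-0.04,0,0,0,0,-0.055,0,0,0,0,-0.07,0,0,0,0,-0.085,0,0,0,0,-0.095,0,0,0,0,-0.1,0,0,0,0,-0.1,0])

```text
clock: 5.3
position: [0.5007, 0.3136, 0.1535]
ee_rot: [0.768, 0.641, 0.001, -0.0]
ft_force: [-0.7, -0.4, 0.4]
grip_width: 0.118
```

```bash
python3 -c "
from go import *
im,d=manip.camera('side');u,v=proj('side',[.5,.313,.12])[0].astype(int)
cv2.imwrite('pics/side4.png',crop(im,u-50,v-50,u+50,v+80,4))
plan([.582,-.0126,.15],-10.3)"
```

```text
t 5.35 pos [0.5004 0.3134 0.1527] jaw -10.3 tilt z [-1.e-04  1.e-04 -1.e+00] F [-0.35 -0.64 -0.46] M [-0.03 -0.05 -0.03] grip 10.44 q [-0.9   0.33  0.32  1.69 -0.11  1.14 -0.73]
tool shift [-0.3062  0.1386  0.0027] twist 0.0
```

View pics/side4.png

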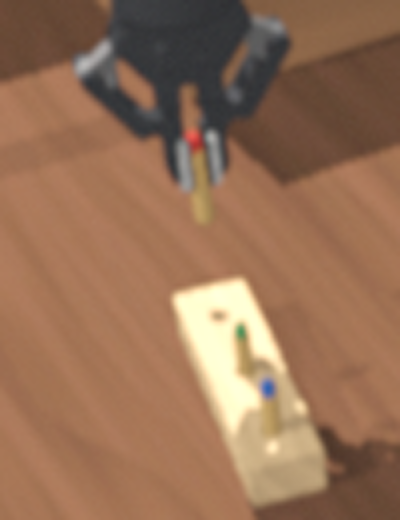

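The rod is out and hanging upright, foot at (203,222). Green and blue are still in the rack. I'll carry it to above the chuck.

>>> jog_arm(steps=[0,-0.02,0.009,0,0,0,-0.06,0.027,0,0,0,-0.105,0.048,0,0,0,-0.15,0.068,0,0,0,-0.195,0.088,0,0,0,-0.235,0.106,0,0,0,-0.27,0.122,0,0,0,-0.293,0.1325,0,0,0,-0.303,0.137,0,0,0,-0.3062,0.1386,0,0])

```text
clock: 6.35
position: [0.5818, -0.0134, 0.1522]
ee_rot: [0.768, 0.64, -0.001, -0.0]
ft_force: [0.7, 0.9, 0.3]
grip_width: 0.124
```

>>> jog_arm(steps=[0,0,0,0.01,0,0,0,0,0.02,0,0,0,0,0.025,0,0,0,0,0.03,0,0,0,0,0.03,0,0,0,0,0.03,0,0,0,0,0.03,0,0,0,0,0.03,0,0,0,0,0.03,0,0,0,0,0.03,0])

```text
clock: 7.35
position: [0.5821, -0.0127, 0.1229]
ee_rot: [0.768, 0.641, 0.0, 0.0]
ft_force: [-0.3, -0.2, -1.4]
grip_width: 0.121
```

```bash
python3 -c "
from go import *
im,d=manip.camera('side');u,v=proj('side',[.58,-.013,.09])[0].astype(int)
c=crop(im,u-50,v-50,u+50,v+50,6)
cv2.imwrite('pics/side5.png',c);np.savez('s5.npz',im=im,d=d)
im,d=manip.camera('top');np.savez('t5.npz',im=im,d=d);cv2.imwrite('pics/top5.png',crop(im,240,150,340,250,6))
o=manip.get_obs();p=o['position']
for z in(.147,.14,.074,.06,.052):print(z,(proj('side',[p[0],p[1],z])[0]-[u-50,v-50])*6+3,(proj('side',[.582,-.0126,z])[0]-[u-50,v-50])*6+3)
plan([.582,-.0126,.083],-10.3)"
```

```text
0.147 [311.90846309 184.45002847] [311.5779197  184.49438826]
0.14 [311.5410531  199.20849256] [311.21186903 199.25289266]
0.074 [308.21943263 332.59102896] [307.9025398  332.63570743]
0.06 [307.54637928 359.60855557] [307.23197746 359.65327159]
0.052 [307.16649143 374.85649746] [306.85349566 374.90123187]
t 7.45 pos [ 0.5821 -0.0126  0.1229] jaw -10.3 tilt z [ 2.e-04  1.e-04 -1.e+00] F [-0.67 -0.01 -0.05] M [-0.02 -0.02  0.06] grip 10.13 q [-0.45  0.36  0.48  1.75 -0.19  1.08 -0.09]
tool shift [ 0.     -0.0001  0.0399] twist -0.0001
```

View pics/side5.png

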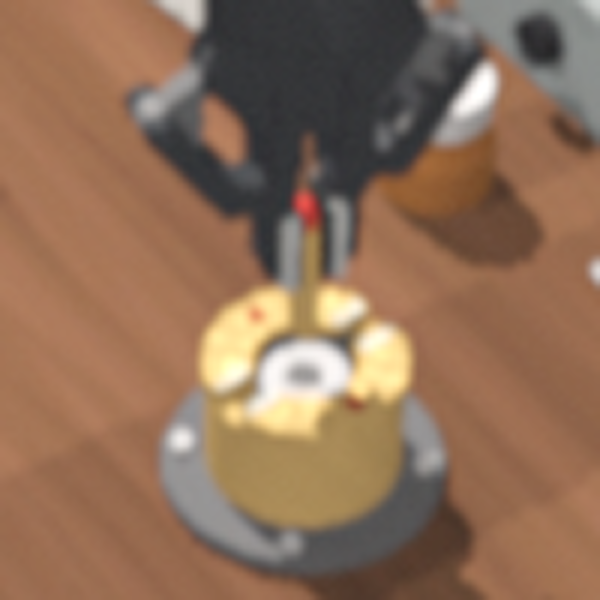

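View pics/top5.png

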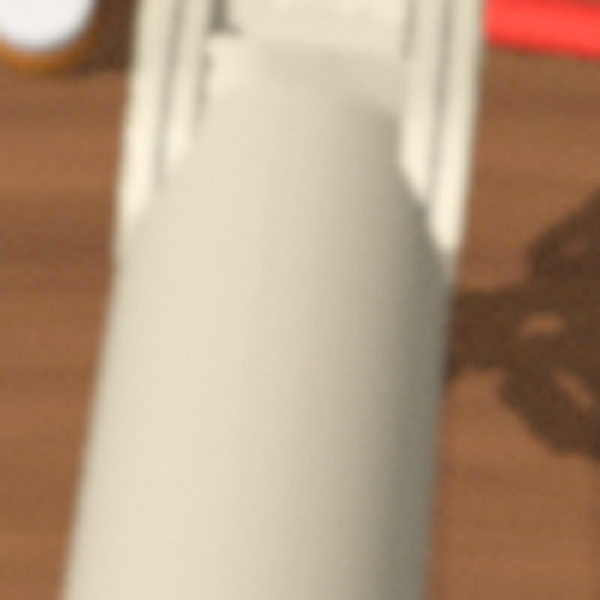

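Run:
```python
from meas import *
def dk(im,u0,v0,u1,v1):
    g=cv2.cvtColor(im,cv2.COLOR_RGB2GRAY).astype(float)[v0:v1,u0:u1];w=np.clip(150-g,0,None)
    vv,uu=np.mgrid[v0:v1,u0:u1];print(g.astype(int));return np.array([(w*uu).sum(),(w*vv).sum()])/w.sum()
t=np.load("top0.npz")["im"];s=np.load("side0.npz")["im"];s5=np.load("s5.npz")["im"]
a=dk(t,285,198,293,206);b=dk(s,284,231,296,240);c=dk(s5,286,232,296,240)
for n,x in(("top",a),("side",b),("side",c)):print(n,x,onz(n,x,.052)[0])
print(tri(a,b))
```

```text
[[230 231 226 224 229 238 243 242]
 [226 214 197 192 206 226 240 246]
 [218 192 167 163 181 209 234 246]
 [215 184 161 159 171 199 228 245]
 [218 193 170 164 174 201 229 245]
 [227 209 193 188 196 217 235 244]
 [235 229 221 219 223 232 239 242]
 [238 238 236 234 236 238 238 232]]
[[166 201 214 224 234 238 239 239 237 226 206 170]
 [214 237 241 238 235 234 237 241 245 244 236 214]
 [240 247 241 226 210 206 211 222 236 246 246 237]
 [248 245 229 199 174 170 175 191 220 243 249 247]
 [249 241 219 182 159 155 155 167 208 242 253 253]
 [248 242 224 197 180 172 171 181 212 246 255 255]
 [249 245 237 226 216 210 212 219 235 252 254 253]
 [250 247 243 242 240 240 243 246 249 252 252 250]
 [249 244 242 242 243 246 249 250 249 249 249 244]]
[[241 238 235 234 237 241 244 244 237 215]
 [241 226 210 206 211 222 237 246 247 237]
 [229 199 175 170 175 191 220 243 248 244]
 [219 182 159 156 156 168 207 240 248 245]
 [223 197 180 172 172 181 211 240 245 239]
 [236 225 214 209 210 216 226 235 229 219]
 [240 237 234 234 237 240 234 222 197 177]
 [236 235 235 238 241 241 229 206 169 141]]
top [nan nan] [nan nan nan]
side [nan nan] [nan nan nan]
side [295. 239.] [ 0.58522566 -0.02955682  0.052     ]
 ** On entry to DLASCL parameter number  4 had an illegal value
 ** On entry to DLASCL parameter number  4 had an illegal value
 ** On entry to DLASCL parameter number  4 had an illegal value
 ** On entry to DLASCL parameter number  4 had an illegal value
 ** On entry to DLASCL parameter number  5 had an illegal value
 ** On entry to DLASCL parameter number  4 had an illegal value<stdin>:4: RuntimeWarning: invalid value encountered in divide
Traceback (most recent call last):
  File "h.py", line 16, in tri
    A=np.c_[d1,-d2];s=np.linalg.lstsq(A,o2-o1,rcond=None)[0]
                      ~~~~~~~~~~~~~~~^^^^^^^^^^^^^^^^^^^^
numpy.linalg.LinAlgError: SVD did not converge in Linear Least Squares
```

Run:
```python
from meas import *
def dk(im,u0,v0,u1,v1):
    g=cv2.cvtColor(im,cv2.COLOR_RGB2GRAY).astype(float)[v0:v1,u0:u1];w=np.clip(222-g,0,None)
    vv,uu=np.mgrid[v0:v1,u0:u1];return np.array([(w*uu).sum(),(w*vv).sum()])/w.sum()
t=np.load("top0.npz")["im"];s=np.load("side0.npz")["im"]
a=dk(t,285,198,292,205);b=dk(s,286,232,294,238)
for n,x in(("top",a),("side",b)):print(n,x,onz(n,x,.052)[0])
print(tri(a,b))
```

```text
top [287.76623377 201.09208973] [ 0.58214426 -0.01149603  0.052     ]
side [289.20973783 235.        ] [ 0.5811469  -0.01213102  0.052     ]
(array([ 0.58203427, -0.01137963,  0.05101186]), np.float64(0.0006575462641751421))
```

>>> jog_arm(steps=[0,0.0004,-0.0005,0.005,0,0,0.0004,-0.0005,0.01,0,0,0.0004,-0.0005,0.014,0,0,0.0004,-0.0005,0.018,0,0,0.0004,-0.0005,0.021,0,0,0.0004,-0.0005,0.024,0,0,0.0004,-0.0005,0.026,0,0,0.0004,-0.0005,0.028,0,0,0.0004,-0.0005,0.028,0,0,0.0004,-0.0005,0.028,0])

```text
clock: 8.45
position: [0.5823, -0.0125, 0.095]
ee_rot: [0.768, 0.641, 0.0, 0.001]
ft_force: [4.7, -2.7, -2.3]
grip_width: 0.121
```

```bash
python3 -c "
from go import *
im,d=manip.camera('side');u,v=proj('side',[.58,-.013,.09])[0].astype(int)
cv2.imwrite('pics/side6.png',crop(im,u-50,v-50,u+50,v+50,6))
plan([.5817,-.0121,.082],-10.3)"
```

```text
t 8.5 pos [ 0.5823 -0.0125  0.095 ] jaw -10.32 tilt z [ 1.5e-03 -3.0e-04 -1.0e+00] F [ 4.96 -2.2  -1.22] M [-0.54 -1.31  0.04] grip 10.75 q [-0.45  0.4   0.47  1.77 -0.21  1.02 -0.08]
tool shift [ 0.0003 -0.0006  0.013 ] twist -0.0003
```

View pics/side6.png

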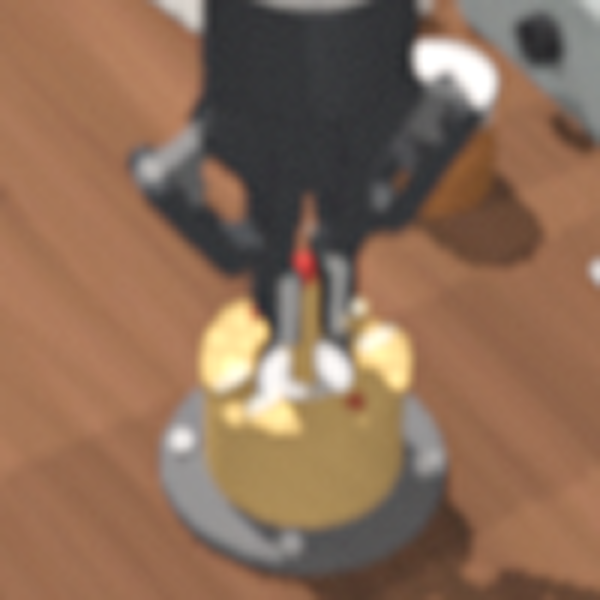

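The rod's foot is in the bore at (305,380). There is a light side load of +5 N in x and −2 N in y, so I'll ease the target that way while lowering.

>>> jog_arm(steps=[0,-0.0005,0.0009,0,0,0,-0.0005,0.0009,0.002,0,0,-0.0005,0.0009,0.004,0,0,-0.0005,0.0009,0.006,0,0,-0.0005,0.0009,0.008,0,0,-0.0005,0.0009,0.01,0,0,-0.0005,0.0009,0.012,0,0,-0.0005,0.0009,0.013,0,0,-0.0005,0.0009,0.013,0,0,-0.0005,0.0009,0.013,0])

```text
clock: 9.5
position: [0.5828, -0.0129, 0.0817]
ee_rot: [0.768, 0.641, 0.0, 0.0]
ft_force: [5.4, -1.8, 0.8]
grip_width: 0.119
```

```bash
python3 -c "
from go import *
plan([.5817,-.0121,.082],-10.3)"
```

```text
t 9.5 pos [ 0.5828 -0.0129  0.0817] jaw -10.3 tilt z [ 7.e-04 -1.e-04 -1.e+00] F [ 5.36 -1.84  0.84] M [-0.42 -1.31  0.03] grip 10.13 q [-0.44  0.41  0.47  1.78 -0.22  1.   -0.07]
tool shift [ 0.0006 -0.0012 -0.0003] twist -0.0001
```

>>> jog_arm(steps=[0.04,0,0,0,0,0.04,0,0,0,0,0.04,0,0,0,0,0.04,0,0,0,0,0.04,0,0,-0.005,0,0.04,0,0,-0.015,0,0.04,0,0,-0.03,0,0.04,0,0,-0.05,0,0.04,0,0,-0.075,0,0.04,0,0,-0.1,0])

```text
clock: 10.5
position: [0.5826, -0.013, 0.1842]
ee_rot: [0.768, 0.641, 0.0, 0.0]
ft_force: [0.2, -0.1, 0.7]
grip_width: 0.465
```

```bash
python3 -c "
from go import *
im,d=manip.camera('side');u,v=proj('side',[.58,-.013,.09])[0].astype(int)
np.savez('s7.npz',im=im,d=d)
cv2.imwrite('pics/side7.png',crop(im,u-50,v-50,u+50,v+50,6))
plan([.49,-.2455,.18],75)"
```

```text
t 10.55 pos [ 0.5845 -0.0131  0.1886] jaw -10.33 tilt z [ 0.0067  0.0011 -1.    ] F [ 1.12 -0.34  3.25] M [ 0.02 -0.13  0.  ] grip 40.15 q [-0.47  0.3   0.5   1.68 -0.15  1.2  -0.11]
tool shift [-0.2456 -0.0513  0.0077] twist -1.4893
```

View pics/side7.png

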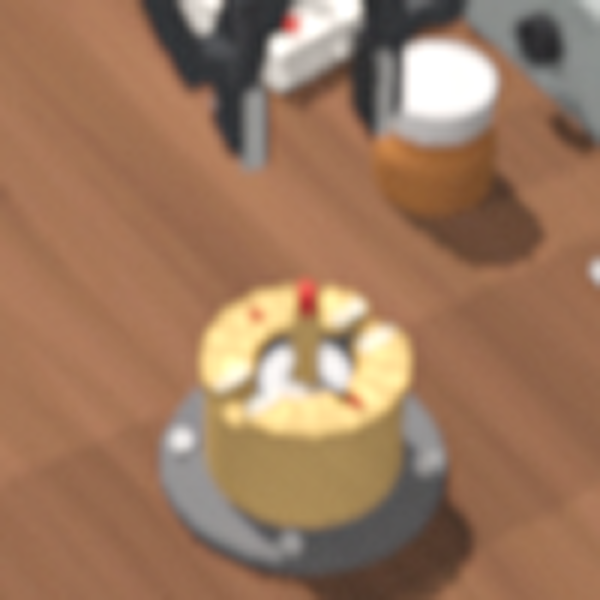

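The rod stands upright in the bore with the red stone up at (307,295), and it has been let go. Next is the blue cap.

>>> jog_arm(steps=[0.04,-0.012,-0.0025,0,-0.149,0.04,-0.036,-0.007,0,-0.298,0.04,-0.065,-0.013,0,-0.447,0.04,-0.1,-0.02,0,-0.596,0.04,-0.135,-0.027,0,-0.745,0.04,-0.17,-0.034,0,-0.894,0.04,-0.2,-0.04,0,-1.043,0.04,-0.225,-0.045,0,-1.192,0.04,-0.24,-0.048,0.002,-1.341,0.04,-0.2455,-0.0494,0.002,-1.489])

```text
clock: 11.55
position: [0.489, -0.2478, 0.181]
ee_rot: [0.129, 0.992, -0.0, 0.001]
ft_force: [0.2, 0.8, -0.4]
grip_width: 0.47
```

>>> jog_arm(steps=[0.04,0,0,0.01,0,0.04,0,0,0.025,0,0.04,0,0,0.035,0,0.04,0,0,0.04,0,0.04,0,0,0.04,0,0.04,0,0,0.04,0,0.04,0,0,0.04,0,0.04,0,0,0.04,0,0.04,0,0,0.04,0,0.04,0,0,0.04,0])

```text
clock: 12.55
position: [0.49, -0.2456, 0.1399]
ee_rot: [0.13, 0.991, 0.0, 0.0]
ft_force: [0.6, 0.2, 0.3]
grip_width: 0.466
```

```bash
python3 -c "
from go import *
im,d=manip.camera('side');u,v=proj('side',[.49,-.2455,.1])[0].astype(int)
cv2.imwrite('pics/side8.png',crop(im,u-50,v-50,u+50,v+50,6))
p=manip.get_obs()['position']
for z in(.14,.123,.09,.05):print(z,(proj('side',[p[0],p[1],z])[0]-[u-50,v-50])*6+3)
plan([.4902,-.2453,.078],75)"
```

```text
0.14 [315.3469648  223.65598647]
0.123 [312.34950519 259.05777459]
0.09 [306.7269838  325.44832281]
0.05 [300.23841087 402.0412103 ]
t 12.6 pos [ 0.49   -0.2455  0.1399] jaw 75.01 tilt z [ 2.e-04  1.e-04 -1.e+00] F [ 0.12  0.68 -0.42] M [0.03 0.04 0.02] grip 39.8 q [-0.01  0.26  0.45  1.82 -0.13  1.09  1.8 ]
tool shift [-0.0001  0.0003  0.0619] twist 0.0002
```

View pics/side8.png

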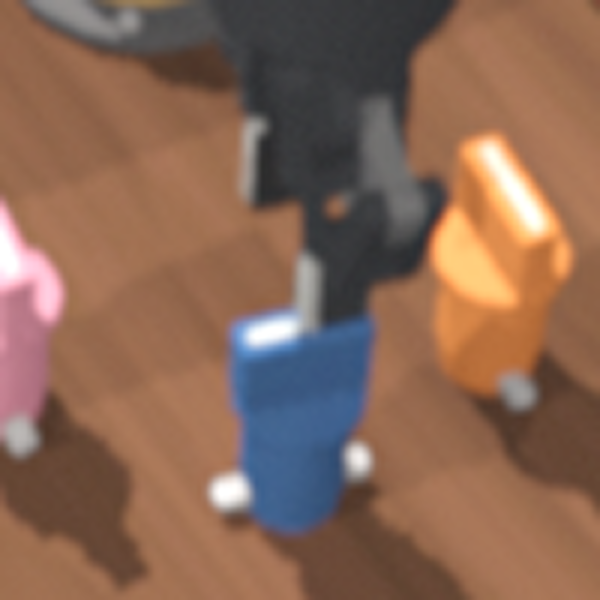

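```bash
python3 -c "
from go import *
u,v=proj('side',[.49,-.2455,.1])[0].astype(int)
p=manip.get_obs()['position'];a=np.radians(75)
for s in(-.02,.02):
  for w in (-.011,.011):print(s,w,(proj('side',[p[0]+s*np.cos(a)-w*np.sin(a),p[1]+s*np.sin(a)+w*np.cos(a),.128])[0]-[u-50,v-50])*6+3)
# cap bar top centre from latest and from first pictures at z=.09
for uv in((303,331),):print(onz('side',[(uv[0]-3)/6+u-50,(uv[1]-3)/6+v-50],.09))
"
```

```text
-0.02 -0.011 [370.9248845  291.10797569]
-0.02 0.011 [301.65259168 308.39405015]
0.02 -0.011 [324.4135377  191.02978346]
0.02 0.011 [256.88002942 207.35178393]
[[ 0.48778001 -0.24664478  0.09      ]]
```

The pads straddle the blue bar as projected, and the bar's top is at about (303,330). Blue is the required colour; pink is at left and orange at right. I'll descend and grip.

>>> jog_arm(steps=[0.04,0,0,0.012,0,0.04,0,0,0.024,0,0.04,0,0,0.036,0,0.04,0,0,0.048,0,0.04,0,0,0.056,0,0.04,0,0,0.06,0,0.04,0,0,0.062,0,0.04,0,0,0.062,0,0.04,0,0,0.062,0,0.04,0,0,0.062,0])

```text
clock: 13.6
position: [0.4902, -0.2457, 0.0782]
ee_rot: [0.13, 0.991, 0.0, 0.0]
ft_force: [-0.7, 0.2, -0.9]
grip_width: 0.471
```

>>> jog_arm(steps=[0.0,0,0,0,0,0,0,0,0,0,0,0,0,0,0,0,0,0,0,0,0,0,0,0,0,0,0,0,0,0,0,0,0,0,0,0,0,0,0,0,0,0,0,0,0,0,0,0,0,0], grip_force=100)

```text
clock: 14.6
position: [0.4902, -0.2456, 0.0782]
ee_rot: [0.13, 0.991, 0.0, 0.0]
ft_force: [-1.4, 1.3, 5.8]
grip_width: 0.148
```

```bash
python3 -c "
from go import *
im,d=manip.camera('side');u,v=proj('side',[.49,-.2455,.1])[0].astype(int)
cv2.imwrite('pics/side9.png',crop(im,u-50,v-50,u+50,v+50,6))
plan([.582,-.0127,.2],95.5)"
```

```text
t 14.65 pos [ 0.4902 -0.2456  0.0782] jaw 75.01 tilt z [ 6.e-04  0.e+00 -1.e+00] F [-0.49  0.55  6.17] M [ 0.19  0.32 -0.01] grip 12.69 q [ 0.01  0.34  0.43  1.87 -0.17  0.96  1.83]
tool shift [-0.0285  0.2487 -0.1217] twist -0.3576
```

View pics/side9.png

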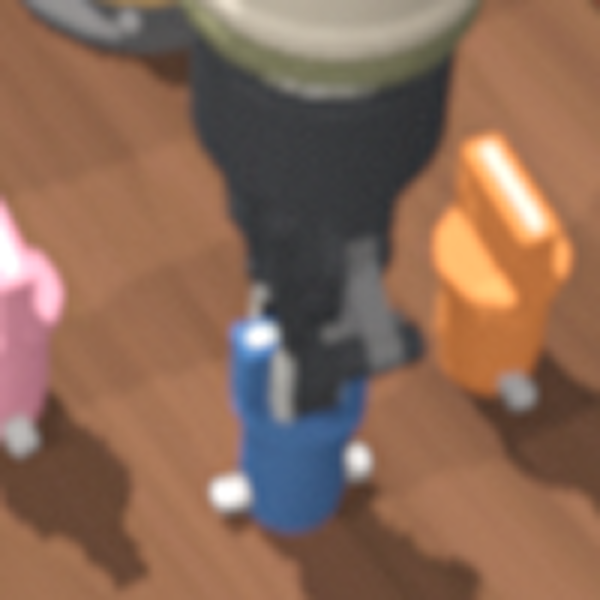

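The cap is gripped: the opening reads 12.7 mm, low by the same 1.4 mm as on the 12 mm rod. I'll lift, then carry.

>>> jog_arm(steps=[0,0,0,-0.006,0,0,0,0,-0.018,0,0,0,0,-0.033,0,0,0,0,-0.05,0,0,0,0,-0.068,0,0,0,0,-0.086,0,0,0,0,-0.102,0,0,0,0,-0.114,0,0,0,0,-0.12,0,0,0,0,-0.122,0])

```text
clock: 15.65
position: [0.4901, -0.2456, 0.2005]
ee_rot: [0.13, 0.991, 0.0, 0.0]
ft_force: [0.4, -0.1, -2.4]
grip_width: 0.147
```

>>> jog_arm(steps=[0,-0.002,0.012,0,-0.036,0,-0.005,0.036,0,-0.072,0,-0.009,0.068,0,-0.108,0,-0.013,0.104,0,-0.144,0,-0.017,0.14,0,-0.18,0,-0.02,0.175,0,-0.216,0,-0.024,0.207,0,-0.252,0,-0.027,0.231,0,-0.288,0,-0.028,0.244,0,-0.324,0,-0.0285,0.2487,0,-0.3576])

```text
clock: 16.65
position: [0.5819, -0.0109, 0.1993]
ee_rot: [-0.051, 0.999, 0.0, -0.0]
ft_force: [-0.0, -0.0, -2.0]
grip_width: 0.148
```

>>> jog_arm(steps=[0,0,0,0,0,0,0,0,0,0,0,0,0,0,0,0,0,0,0,0,0,0,0,0,0,0,0,0,0,0,0,0,0,0,0,0,0,0,0,0,0,0,0,0,0,0,0,0,0,0])

```text
clock: 17.65
position: [0.5818, -0.0126, 0.1998]
ee_rot: [-0.048, 0.999, 0.0, -0.0]
ft_force: [-0.8, 0.5, -1.7]
grip_width: 0.144
```

```bash
python3 -c "
from go import *
im,d=manip.camera('side');u,v=proj('side',[.582,-.0127,.13])[0].astype(int)
np.savez('s10.npz',im=im,d=d)
cv2.imwrite('pics/side10.png',crop(im,u-50,v-50,u+50,v+50,6))
plan([.582,-.0127,.2],95.5)
p=manip.get_obs()['position'];f=p[2]-.078;a=np.radians(5.5)
for k,dx,z in(('axis foot',0,f),('lug+',.026,f+.007),('lug-',-.026,f+.007)):print(k,(proj('side',[p[0]+dx*np.cos(a),p[1]+dx*np.sin(a),z])[0]-[u-50,v-50])*6+3)
"
```

```text
t 17.7 pos [ 0.5818 -0.0126  0.1998] jaw 95.5 tilt z [ 0.e+00  1.e-04 -1.e+00] F [ 0.32 -0.13 -2.07] M [-0.04 -0.01 -0.02] grip 12.37 q [-0.28  0.27  0.27  1.66 -0.07  1.22  1.67]
tool shift [-0.0002 -0.0001 -0.0002] twist 0.0001
axis foot [303.89305692 321.33526871]
lug+ [360.50831822 277.61959044]
lug- [246.85471767 336.75022995]
```

View pics/side10.png

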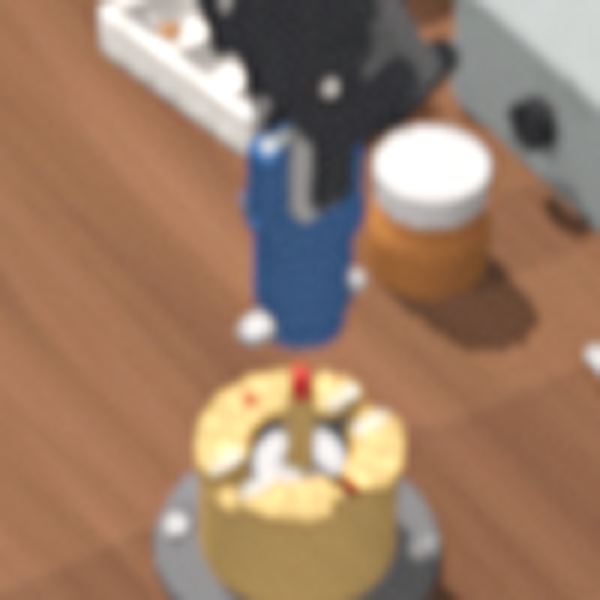

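The cap hangs upright above the rod, foot near (305,343). The lugs are at (245,328) and (362,278), close to where I projected them, so they line up with the slots. I'll lower to just above the rim and check.

>>> jog_arm(steps=[0,0,0,0.006,0,0,0,0,0.014,0,0,0,0,0.022,0,0,0,0,0.03,0,0,0,0,0.038,0,0,0,0,0.046,0,0,0,0,0.053,0,0,0,0,0.057,0,0,0,0,0.058,0,0,0,0,0.058,0])

```text
clock: 18.7
position: [0.5818, -0.0127, 0.1418]
ee_rot: [-0.048, 0.999, 0.0, 0.0]
ft_force: [0.4, -0.6, -2.1]
grip_width: 0.149
```

```bash
python3 -c "
from go import *
im,d=manip.camera('side');u,v=proj('side',[.582,-.0127,.08])[0].astype(int)
cv2.imwrite('pics/side11.png',crop(im,u-45,v-45,u+45,v+45,6))
plan([.5822,-.0126,.116],95.5)
"
```

```text
t 18.75 pos [ 0.582  -0.0127  0.1421] jaw 95.5 tilt z [ 5.e-04  1.e-04 -1.e+00] F [-0.53 -0.42 -2.72] M [-0.02 -0.06  0.01] grip 12.33 q [-0.27  0.32  0.26  1.72 -0.09  1.11  1.68]
tool shift [-0.0002  0.      0.0261] twist -0.0
```

View pics/side11.png

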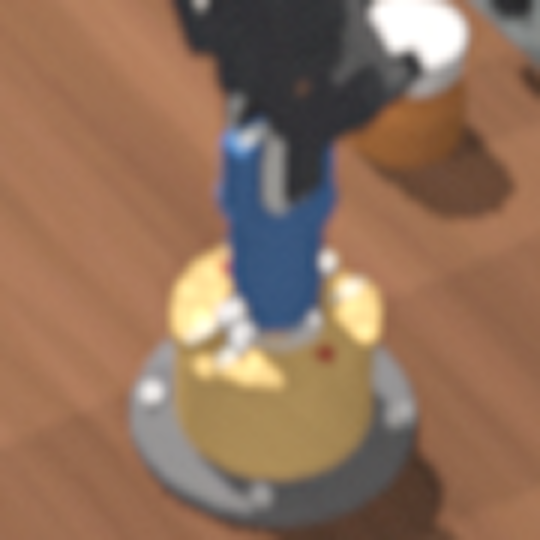

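>>> jog_arm(steps=[0,-0.0002,0,0.002,0,0,-0.0002,0,0.004,0,0,-0.0002,0,0.006,0,0,-0.0002,0,0.008,0,0,-0.0002,0,0.009,0,0,-0.0002,0,0.01,0,0,-0.0002,0,0.01,0,0,-0.0002,0,0.01,0,0,-0.0002,0,0.01,0,0,-0.0002,0,0.01,0])

```text
clock: 19.75
position: [0.582, -0.0126, 0.1319]
ee_rot: [-0.048, 0.999, 0.0, 0.0]
ft_force: [-1.4, 0.4, -1.7]
grip_width: 0.148
```

```bash
python3 -c "
from go import *
im,d=manip.camera('side');u,v=proj('side',[.582,-.0127,.08])[0].astype(int)
cv2.imwrite('pics/side12.png',crop(im,u-45,v-45,u+45,v+45,6))
plan([.5822,-.0126,.116],95.5)
"
```

```text
t 19.8 pos [ 0.582  -0.0126  0.1319] jaw 95.5 tilt z [ 1.e-04  1.e-04 -1.e+00] F [ 0.32  0.43 -1.39] M [ 0.01  0.   -0.  ] grip 12.35 q [-0.27  0.33  0.26  1.73 -0.09  1.09  1.68]
tool shift [-0.0002  0.      0.0159] twist 0.0
```

View pics/side12.png

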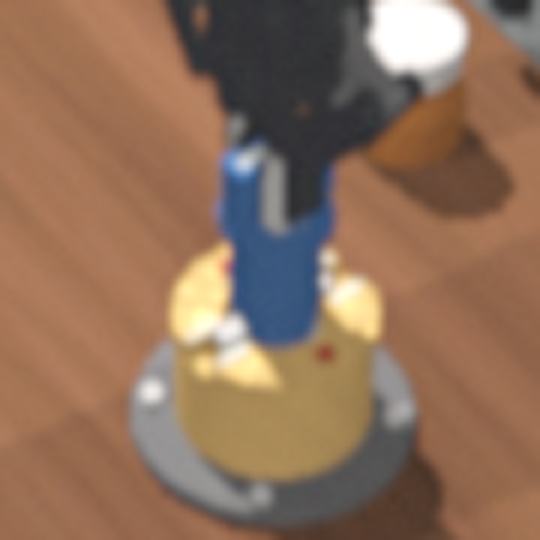

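The lug now sits between the white lines at (228,335), with no contact force. I'll press down.

>>> jog_arm(steps=[0,0,0,0.002,0,0,0,0,0.004,0,0,0,0,0.006,0,0,0,0,0.008,0,0,0,0,0.01,0,0,0,0,0.012,0,0,0,0,0.0135,0,0,0,0,0.0145,0,0,0,0,0.015,0,0,0,0,0.015,0])

```text
clock: 20.8
position: [0.5824, -0.0126, 0.1174]
ee_rot: [-0.048, 0.999, 0.0, 0.001]
ft_force: [-2.0, 0.0, 8.9]
grip_width: 0.145
```

```bash
python3 -c "
from go import *
im,d=manip.camera('side');u,v=proj('side',[.582,-.0127,.08])[0].astype(int)
cv2.imwrite('pics/side13.png',crop(im,u-45,v-45,u+45,v+45,6))
plan([.5822,-.0126,.116],95.5)
"
```

```text
t 20.85 pos [ 0.5824 -0.0126  0.1175] jaw 95.5 tilt z [ 1.e-03  3.e-04 -1.e+00] F [-2.58 -0.12  8.27] M [-0.    0.69 -0.02] grip 12.69 q [-0.27  0.35  0.25  1.74 -0.1   1.06  1.69]
tool shift [0.0002 0.     0.0015] twist -0.0001
```

View pics/side13.png

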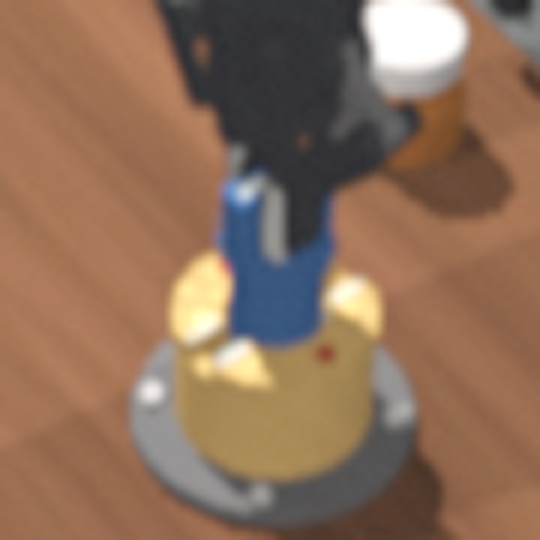

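The spring reads about 10 N and the lugs are below the rim. I'll press slightly deeper, then twist clockwise (positive about the tool's downward z).

>>> jog_arm(steps=[0,0.0003,0,0.001,0,0,0.0003,0,0.0015,0,0,0.0003,0,0.0015,0.08,0,0.0003,0,0.0015,0.18,0,0.0003,0,0.0015,0.28,0,0.0003,0,0.0015,0.38,0,0.0003,0,0.0015,0.48,0,0.0003,0,0.0015,0.58,0,0.0003,0,0.0015,0.66,0,0.0003,0,0.0015,0.7,0])

```text
invalid input at $.steps: expected a multiple of 5 numbers
```

```bash
python3 -c "
from go import *
im,d=manip.camera('side');u,v=proj('side',[.582,-.0127,.08])[0].astype(int)
cv2.imwrite('pics/side14.png',crop(im,u-45,v-45,u+45,v+45,6))
plan([.5822,-.0126,.116],5.5)
"
```

```text
t 20.9 pos [ 0.5824 -0.0126  0.1175] jaw 95.5 tilt z [ 1.e-03  3.e-04 -1.e+00] F [-1.9   0.23  8.74] M [0.02 0.61 0.01] grip 12.16 q [-0.27  0.35  0.25  1.74 -0.1   1.06  1.69]
tool shift [0.0002 0.0001 0.0015] twist 1.5708
```

View pics/side14.png

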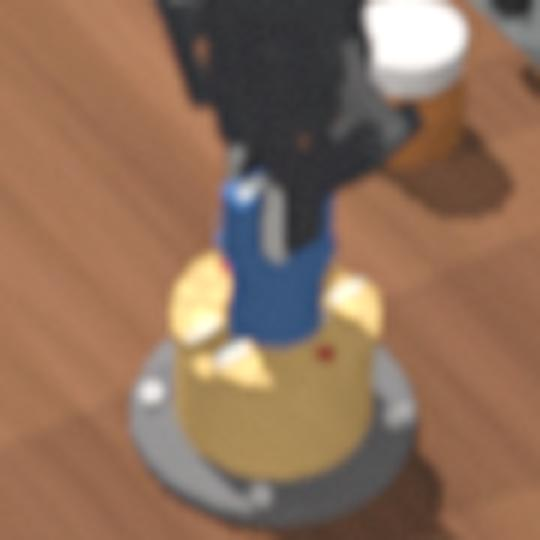

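That call was refused because it had one number too many, so nothing moved. I'll send it again.

>>> jog_arm(steps=[0,0.0003,0,0.001,0,0,0.0003,0,0.0015,0,0,0.0003,0,0.0015,0.08,0,0.0003,0,0.0015,0.18,0,0.0003,0,0.0015,0.28,0,0.0003,0,0.0015,0.38,0,0.0003,0,0.0015,0.48,0,0.0003,0,0.0015,0.58,0,0.0003,0,0.0015,0.66,0,0.0003,0,0.0015,0.7])

```text
clock: 21.9
position: [0.5829, -0.0131, 0.1165]
ee_rot: [0.299, 0.954, 0.0, 0.001]
ft_force: [-0.1, -0.4, 9.0]
grip_width: 0.149
```

```bash
python3 -c "
from go import *
im,d=manip.camera('side');u,v=proj('side',[.582,-.0127,.08])[0].astype(int)
cv2.imwrite('pics/side14.png',crop(im,u-45,v-45,u+45,v+45,6))
plan([.5822,-.0126,.116],5.5)
"
```

```text
t 21.95 pos [ 0.5829 -0.0131  0.1165] jaw 55.12 tilt z [ 2.9e-03 -2.0e-04 -1.0e+00] F [ 0.26 -0.99  8.66] M [-0.4   0.02  0.04] grip 12.3 q [-0.36  0.36  0.37  1.75 -0.15  1.06  1.02]
tool shift [0.0008 0.     0.0004] twist 0.866
```

View pics/side14.png

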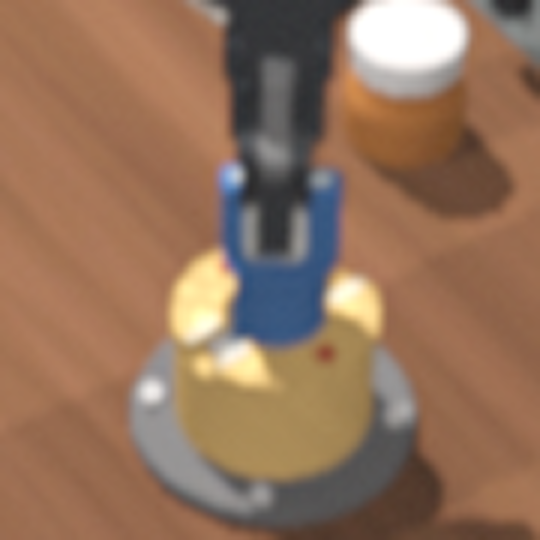

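The bar has turned about 40° with the gripper and the cap stayed upright in the chuck. I'll continue to the stop.

>>> jog_arm(steps=[0,0,0,0,0.08,0,0,0,0,0.18,0,0,0,0,0.28,0,0,0,0,0.38,0,0,0,0,0.48,0,0,0,0,0.58,0,0,0,0,0.68,0,0,0,0,0.78,0,0,0,0,0.85,0,0,0,0,0.88])

```text
clock: 22.95
position: [0.5833, -0.013, 0.1164]
ee_rot: [0.677, 0.736, 0.001, 0.002]
ft_force: [3.3, -1.3, 4.7]
grip_width: 0.145
```

```bash
python3 -c "
from go import *
im,d=manip.camera('side');u,v=proj('side',[.582,-.0127,.08])[0].astype(int)
cv2.imwrite('pics/side15.png',crop(im,u-45,v-45,u+45,v+45,6))
plan([.5822,-.0126,.116],5.5)
"
```

```text
t 23.0 pos [ 0.5834 -0.013   0.1164] jaw 4.79 tilt z [ 4.2e-03 -4.0e-04 -1.0e+00] F [ 3.43 -1.23  6.32] M [-0.22 -0.68  0.18] grip 12.43 q [-0.49  0.38  0.52  1.76 -0.21  1.06  0.19]
tool shift [ 0.0005 -0.0012  0.0004] twist -0.0125
```

View pics/side15.png

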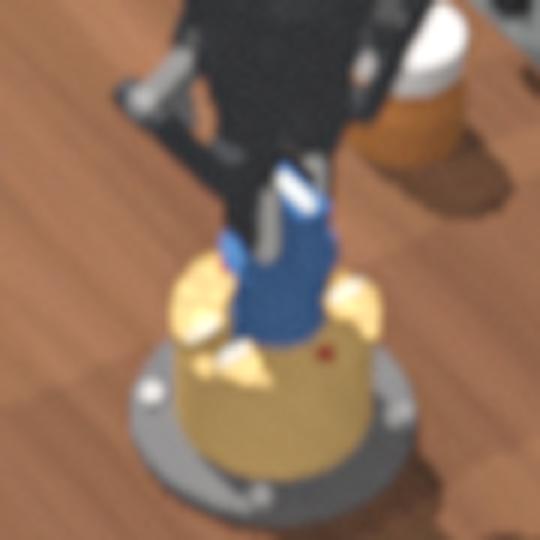

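The cap is turned about 90.7° by the wrist, but the vertical force fell to about 6 N. I'll press deeper until the force shows it is bottomed.

>>> jog_arm(steps=[0,0,0,0.0005,0,0,0,0,0.001,0,0,0,0,0.0015,0,0,0,0,0.002,0,0,0,0,0.002,0,0,0,0,0.002,0,0,0,0,0.002,0,0,0,0,0.002,0,0,0,0,0.002,0,0,0,0,0.002,0])

```text
clock: 24.0
position: [0.5838, -0.013, 0.116]
ee_rot: [0.676, 0.737, 0.002, 0.002]
ft_force: [-3.0, -1.1, 20.5]
grip_width: 0.152
```

```bash
python3 -c "
from go import *
plan([.5822,-.0126,.116],5.5)
"
```

```text
t 24.0 pos [ 0.5838 -0.013   0.116 ] jaw 4.96 tilt z [ 5.e-03  5.e-04 -1.e+00] F [-3.   -1.12 20.47] M [-0.21  0.81  0.1 ] grip 12.99 q [-0.48  0.38  0.52  1.76 -0.21  1.06  0.2 ]
tool shift [ 0.0006 -0.0015  0.    ] twist -0.0094
```

Run:
```python
from go import *
im,d=manip.camera('side');cv2.imwrite('pics/side16.png',im[:,:,::-1])
u,v=proj('side',[.582,-.0127,.08])[0].astype(int)
cv2.imwrite('pics/side16c.png',crop(im,u-45,v-45,u+45,v+45,6))
a=np.radians(4.96-90)
for z in(.120,.124,.128):
    print(z,[((proj('side',[.5830+k*np.cos(a),-.0128+k*np.sin(a),z])[0]-[u-45,v-45])*6+3).round(1) for k in(-.022,.022)])
# disc underside centre/ disc silhouette check: disc z .090-.096 at home
plan(None,0)
```

```text
0.12 [array([245.6, 159.5]), array([320.9, 225.4])]
0.124 [array([245.7, 151.3]), array([321.2, 217.2])]
0.128 [array([245.8, 143. ]), array([321.5, 208.9])]
t 24.05 pos [ 0.5837 -0.013   0.116 ] jaw 4.96 tilt z [ 4.9e-03  5.0e-04 -1.0e+00] F [-2.75 -0.65 21.01] M [-0.24  0.82  0.11] grip 12.26 q [-0.48  0.38  0.52  1.76 -0.21  1.06  0.2 ]
```

View pics/side16c.png

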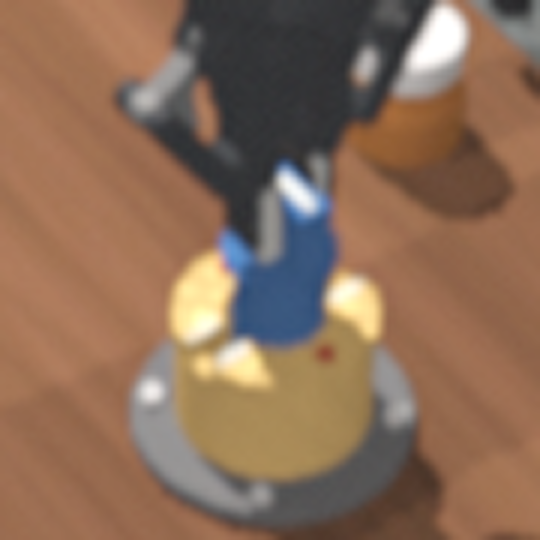

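View pics/side16.png

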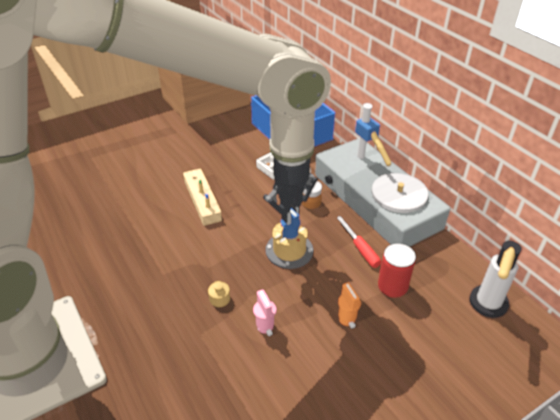

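The near end of the bar is at (323,210), against (321.5,209) expected for fully home at z = 0.128. The force rose to 21 N, above the spring's 12 N maximum, so the collet is bottomed. The bystanders and the other rods look undisturbed. I'm handing in.

```bash
python3 -c "
from workcell import manip
print(manip.hand_in())"
```

```text
the job is handed in; nothing more can be done
None
```

I loaded the red-stone rod into the chuck's bore and let go of it, then put the blue cap on through the slots, pressed it down and twisted it a quarter turn clockwise. I handed in at about 24 s with the cap still gripped and pressed; no verdict was reported.

**Last checks:**
- **Turn:** the wrist turned about 90.5°. The torque about the vertical stayed at 0.1–0.2 N m, so I did not feel a firm stop.
- **Pressed home:** the downward push was 21 N, above the spring's 12 N maximum. The tool height puts the cap's foot 22 mm below the chuck's top. The near end of the bar was within about 2 pixels (of a 6× enlarged view) of where full depth puts it.
- **Position:** the gripper is within about 2 mm of the chuck's axis and tilted by 0.005 rad.
- **Rest of the bench:** the other two rods, the two other caps and the bystanders look undisturbed in the side view, though the arm partly hides the jar and tray.

**What did not go smoothly:**
- The vertical force dropped to about 6 N at the end of the twist, so I pressed 2 mm deeper and it rose to 21 N.
- Small side loads of 3–5 N showed that my measured rod and chuck centres were off by about 1 mm.
- One move call was refused for having one number too many; nothing moved, and I sent it again.
- The rod was last seen standing upright in the bore before the cap covered it, so I could not check it at the end.

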